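# Seat the mould cover plate on its guide pins and lock it

## Task

Pull the stiff locking slide of the steel mould half all the way out to its stop. Then take the aluminium cover plate by its lifting bar and lower it gently, without dropping it, over both guide pins until it rests flush on the mould half; last, push the slide fully home over the plate's edge. Leave the other things on the bench where they are.

Things in the scene. Friction and masses are not known exactly. Their poses are not given: they have to be found in the camera images.
- seat (a point): Centre of the flat top of the fixed steel mould half, a block 130 (x) x 170 (y) x 40 mm high; the centre of the plate's underside must come to rest here, 40 mm above the bench. z is up; -x is the slide's way out, along a dark steel track 60 mm wide and 74 mm high, 67 to 161 mm from here. Two upright guide pins stand at (-30, -52) and (+30, +52) mm.
- pin_tip_a (a point): Centre of the top of the guide pin at (-30, -52) mm from the seat: 36 mm above the seat. The pin is 16 mm in diameter over its lower 22 mm and tapers to 6 mm at the tip.
- pin_tip_b (a point): The same for the other, equal guide pin, at (+30, +52) mm from the seat.
- slide (a joint): Locking slide, m: 0 = fully home, 0.036 = out at its stop; starts within 8 mm of home. A level steel tongue 34 mm wide, 10 mm thick, underside 18 mm above the seat, moving along the seat's x axis. Home, it reaches 14 mm over the plate's edge and bars its way down; out, it is 22 mm clear. Sprung and braked: 6 to 9 N to pull out, about 4 N to push in; stays where left.
- slide_grip (a point): Grip point of the slide's upright steel lug, which moves with the slide: lug 24 mm (x, along the travel) x 20 mm (y), flat-sided, rising from 68 to 120 mm above the bench; the point is on its axis 102 mm above the bench. Axes as the seat's. Keep fingertips above 75 mm to clear the track.
- plate: Loose aluminium cover plate 100 (x) x 140 (y) x 15 mm thick, 0.45 to 0.7 kg, flat on the bench. Origin: centre of its underside; z up. Two through holes 19 mm in diameter at (-30, -52) and (+30, +52) mm match the pins; it fits equally well turned by half a turn. A steel lifting bar runs along y over its middle.
- plate_bar (a point): Middle of the lifting bar of the plate, 49 mm above the plate's underside: bar 18 mm wide (x) and 18 mm high, 90 mm long (y), with 25 mm free under it; posts at 36 mm either side of the middle.
- hole_a (a point): Centre of the plate's hole at (-30, -52) mm, at the underside.
- hole_b (a point): Centre of the plate's hole at (+30, +52) mm, at the underside.
- bushing: Loose bystander: steel guide bushing, a tube 40 mm in diameter, 24 mm bore, 35 mm high, standing on the bench beside the slide guide of the mould half. Origin: centre of underside.
- blank: Loose bystander: plain steel block 35 x 70 x 25 mm without holes, lying near the cover plate. Origin: centre of underside.
- wrench: Loose bystander: steel wrench 180 mm long lying on the bench.
- mallet: Loose bystander: mallet 260 mm long with wooden handle, lying on the bench.
- driver: Loose bystander: screwdriver 190 mm long lying on the bench beyond the work.
- spray: Loose bystander: upright black can, 56 mm in diameter and 170 mm high. Origin: centre of underside.
- mug: Loose bystander: white mug 76 mm in diameter and 85 mm high. Origin: centre of underside.
There are look-alikes about, which are no part of the job. Leave any green look-alike of the plate alone.

How it is judged:
By the outcome, as a careful person would: the job done as asked, in the order asked, and still so for the second after the job is handed in, with the robot touching nothing.
It also fails if it takes over 58 s, if anything falls off the work surface, if the arm or the gripper's body presses on something with over 40 N, if the wrist force passes 120 N, or if a joint passes its speed limit or range.

## Robot

A 6-joint arm with a two-finger parallel gripper is mounted at the origin on the work surface. World frame = base frame: x ahead of the robot, y to its left, z up, the work surface at z = 0. Lengths are in m, angles in degrees, forces in N, time in s.
With the tool pointing down it reaches from about 0.25 to 0.725 m from the base axis. Payload 9.7 kg.
Tool frame: the origin (TCP) lies between the finger pads; the fingertips stand 19 mm ahead of it and the grasp point (between the pads) is the TCP; z points along the fingers, y is the line along which they close (so a half turn about z gives the same grasp; the last joint's range is limited). The gripper opens to 85 mm and grips with 20 to 120 N. Pads are 22 mm wide; open, the fingers measure 114 mm over their backs; the gripper's body (76 mm by 85 mm) begins 54 mm behind the grasp point. The pads swing forward as they close: fully open they stand 13 mm farther back than shut.
Start: joints at [-64.802, 4.979, 10.078, 95.1, 0, 90], TCP at [0.234, -0.498, 0.228] pointing down, gripper open.
Joint ranges: [-179.16, 179.16], [-48.56, 103.87], [-65.8, 70.77], [-126.05, 130.52], [-82.76, 87.17], [-180, 180]. Speed limits (degrees/s): [127.2, 127.2, 147.25, 180, 180, 180].

## Interface

Orientations are given as [roll, pitch, yaw] about the fixed x, y, z axes, in that order (R = Rz(yaw) Ry(pitch) Rx(roll)).
In Python, from workcell import bot gives the robot as it stands. The module is installed in compiled form; this text tells all that it offers.
- The arm moves only by the shell command python3 -m crank 'ROWS' [OPENING] [FORCE]. ROWS is JSON, a list that holds one entry, the list of rows, each a list of 6 numbers: the shift along the world's x, y, z as a fraction of full scale, then the turn, a rotation vector about the world's x, y, z as a fraction of full scale. In form: [[[x, y, z, wx, wy, wz], ...]]. A call has 1 to 20 rows; each row shifts and turns the commanded pose from where the row before left it; what a row does not reach is not made up. Full scale, the value 1, is 20 mm for a shift and 0.12 rad for a turn. A row lasts 1/12 s, in which the tool goes at most 41.7 mm and 7.16 degrees, less where a joint would pass 70% of its speed; a pose out of reach is approached as far as the arm can. A call with a number of a shift or a turn outside -1 to 1 is refused whole. A call with a gripper value outside its range is refused whole. OPENING is the opening, from 0 (shut) to 1 (fully open), set as the call begins (- or left out, the last holds). The fingers move at their own pace and stop on an object; FORCE is the grip in N (left out, the last holds). Time passes only in rows, so rows that do not move let the fingers close. It gives the time, the measured TCP pose, the force, the opening and the grip force at its end, in the units of the state.
- bot.get_obs(): the state, without advancing time (a new reading comes with each control period).
- bot.camera(name): name is "side" or "top" or "wrist"; returns the picture (400x640x3 uint8, red, green, blue); there is no depth.
- bot.camera_model(name): a dict with "vertical_fov" (degrees; the focal length in pixels is half the picture's height over the tangent of half this angle, whatever the lens; pixels are square), "cx", "cy" (the principal point, pixels), "k1" (the pictures are not rectified: a ray, as slopes to the right and down, at radius r is drawn at 1 + k1 r^2 times it, then the intrinsics apply), "R" (3x3) and "t" (3): a world point X has camera coordinates R X + t. Camera axes: x right, y down, z forward; pixel columns grow to the right and rows downward; lengths in m; the calibration is good to about 2 mm. A picture is of the moment at which its call begins: read the wrist's pose just before it. camera_model takes no time and is no camera call; for the wrist camera it gives the pose at the moment of the call.
- bot.job_done(): hands the job in; it is judged then, once.
The state is a dict: "time": time; "q": joint angles; "qd": joint speeds; "joint_efforts": joint torques, N m; "ee_pos": TCP position; "tcp_rot": TCP orientation; "wrist_force": force on the tool from outside, world axes, zero at the start; "torque": the same for the moment, N m; "opening": finger opening in m; "grasp_force": force on a finger pad.
Only numpy, scipy, OpenCV 4.12 (cv2) and the standard library are available. Lean on these libraries where they do the work, as an engineer would, in place of code of your own. Each camera call takes 0.05 s, during which the arm holds its last target. There are 200 camera calls.

## Working session

There is one attempt and no reset: what is moved stays moved. The work goes in short steps, Python scripts to look and compute and a shell command to move; the robot and the scene stay as the last step left them, time stands still between calls to the robot, and variables do not carry over. Pictures are saved under pics/ and viewed, at most 10 in all, crops included, and the job is handed in when it is done.

```bash
mkdir -p pics; python3 - <<'E'
from workcell import bot
import cv2,numpy as np
for n in ("top","side"):
    m=bot.camera_model(n); print(n,m)
    cv2.imwrite(f"pics/{n}0.png",cv2.cvtColor(bot.camera(n),cv2.COLOR_RGB2BGR))
print(bot.get_obs())
E
```

```text
top {'vertical_fov': 46.7893259224395, 'cx': 323.3328194283264, 'cy': 200.15061579939191, 'k1': -0.10366819044060807, 'R': array([[-0.00905494, -0.99958458,  0.027362  ],
       [-0.99182332,  0.00549453, -0.12750024],
       [ 0.12729693, -0.02829278, -0.99146105]]), 't': array([-0.02601385,  0.5411525 ,  1.37749785])}
side {'vertical_fov': 54.00094394161011, 'cx': 323.8474794197054, 'cy': 207.75049576007336, 'k1': -0.02781014211999938, 'R': array([[ 0.99981972, -0.00592142,  0.0180404 ],
       [ 0.00662582, -0.7815929 , -0.62375366],
       [ 0.01779376,  0.62376075, -0.78141277]]), 't': array([-0.51522472,  0.03741659,  1.12474072])}
{'time': 0.1, 'q': array([-6.48018396e+01,  5.00807036e+00,  1.00391602e+01,  9.50993517e+01,
       -3.82957019e-04,  8.99999906e+01]), 'qd': array([-0.10831723, -0.0746086 ,  0.16082372,  0.00212324, -0.02967286,
        0.09729819]), 'joint_efforts': array([ 1.49873395e-03, -5.21562016e+01,  4.65652764e+01,  1.61322230e-02,
        4.30232251e-05, -1.81579782e-05]), 'ee_pos': array([ 0.23407257, -0.49747552,  0.22695429]), 'tcp_rot': array([-1.79931738e+02,  3.82945603e-04,  2.51981703e+01]), 'wrist_force': array([-1.16259226, -0.41273893, -0.6152068 ]), 'torque': array([0.01152302, 0.06281634, 0.03106577]), 'grasp_force': 0.0, 'opening': 0.08549530758683503}
```

View pics/top0.png

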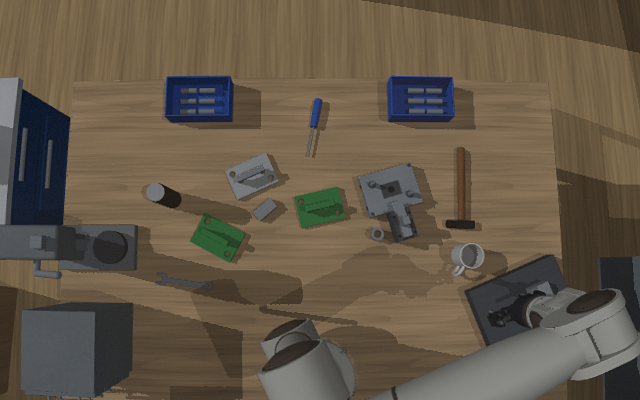

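View pics/side0.png

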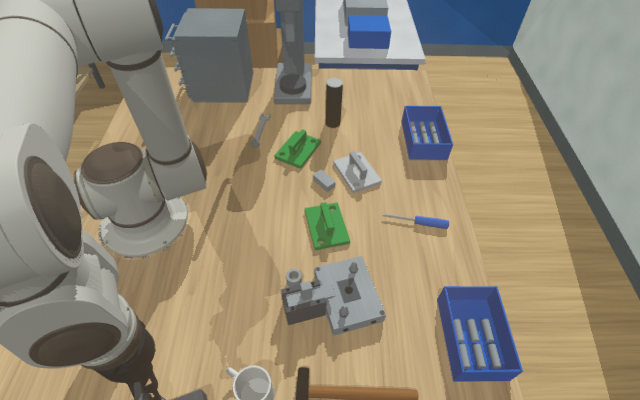

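The top view shows the mould at about (390,190), with its slide track running to (403,230). The silver plate is at (253,176) and the blank at (265,210). There are two green look-alikes at (320,207) and (218,237). I'll enlarge both views.

```bash
cat > h.py <<'E'
import numpy as np, cv2
from workcell import bot
def K(m):
    f=200/np.tan(np.radians(m['vertical_fov']/2)); return np.array([[f,0,m['cx']],[0,f,m['cy']],[0,0,1]])
def dist(m): return np.array([m['k1'],0,0,0,0.])
def ray(m,p):
    u=cv2.undistortPointsIter(np.array([[p]],float),K(m),dist(m),None,None,(3,100,1e-10)).ravel()
    R=np.array(m['R']);t=np.array(m['t']); return -R.T@t, R.T@np.array([u[0],u[1],1])
def onz(m,p,z):
    c,d=ray(m,p); return c+d*(z-c[2])/d[2]
def tri(ms,ps):
    A=np.zeros((3,3));b=np.zeros(3)
    for m,p in zip(ms,ps):
        c,d=ray(m,p);d/=np.linalg.norm(d);P=np.eye(3)-np.outer(d,d);A+=P;b+=P@c
    return np.linalg.solve(A,b)
def proj(m,X):
    return cv2.projectPoints(np.array(X,float).reshape(-1,1,3),cv2.Rodrigues(np.array(m['R']))[0],np.array(m['t']),K(m),dist(m))[0].reshape(-1,2)
def grab(n):
    m=bot.camera_model(n); return m,cv2.cvtColor(bot.camera(n),cv2.COLOR_RGB2BGR)
E
python3 - <<'E'
import cv2,numpy as np
t=cv2.imread('pics/top0.png');s=cv2.imread('pics/side0.png')
def c(i,x,y,w,h,k): return cv2.resize(i[y:y+h,x:x+w],None,fx=k,fy=k,interpolation=cv2.INTER_CUBIC)
a=np.hstack([c(t,215,145,80,60,5),c(t,350,155,80,100,5)[:300*1]]) if 0 else None
A=np.zeros((600,800,3),np.uint8)
A[:480,:400]=c(t,352,155,80,96,5); A[:300,400:]=c(t,215,145,80,60,5); A[300:,400:]=c(s,325,145,80,60,5)
cv2.imwrite('pics/c1.png',A)
cv2.imwrite('pics/c2.png',c(s,275,250,120,85,6))
E
```

```text
(no output)
```

View pics/c1.png

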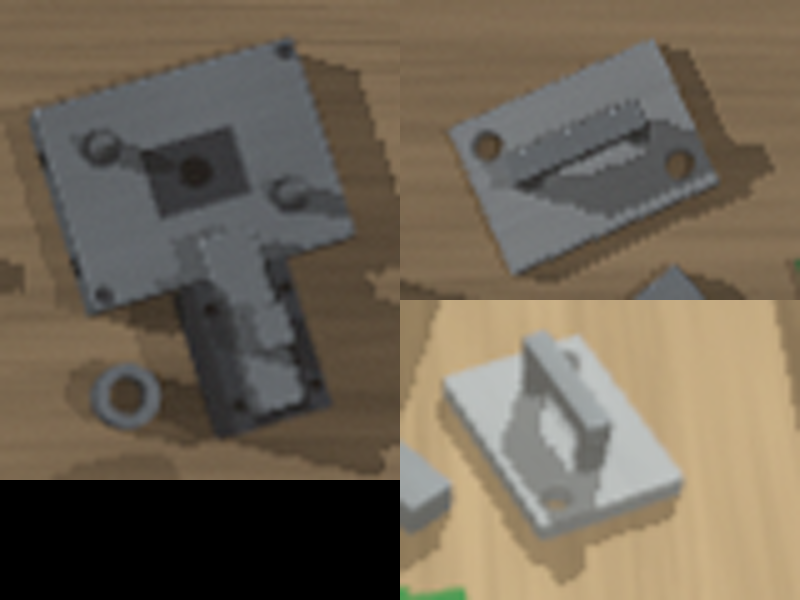

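View pics/c2.png

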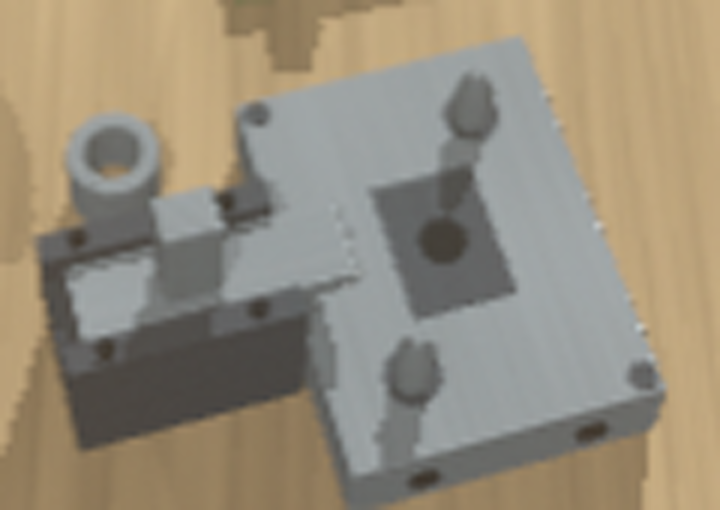

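The crops show the mould's top corners, both pins, the lug top and the plate's corners and holes clearly. I'll compute positions from them and check the results against the given sizes.

```bash
cat > m1.py <<'E'
from h import *
T=bot.camera_model('top');S=bot.camera_model('side')
def q(p,o,k,off=(0,0)): return [(np.array(a,float)-off+.5)/k-.5+np.array(o) for a in p]
def rect(P,name,L):
    P=np.array(P); c=P.mean(0)
    e=[np.linalg.norm(P[i]-P[(i+1)%4])*1e3 for i in range(4)]
    # long direction: edges 0-1 & 3-2 ; short: 
    d=(P[1]-P[0])+(P[2]-P[3]); s=(P[0]-P[3])+(P[1]-P[2])
    print(name,c.round(4),'edges',np.round(e,1),'long',np.degrees(np.arctan2(d[1],d[0])).round(2),'short',np.degrees(np.arctan2(s[1],s[0])).round(2)); return c
mt=q([(32,112),(293,38),(356,232),(90,314)],(352,155),5)
ms=q([(238,105),(522,38),(662,395),(352,475)],(275,250),6) # order: TL(robot-side,+y)..., 
rect([onz(T,p,.04) for p in mt],'mould top',0)
# side order to match: far-left(+y far from... ) 
ms2=[ms[1],ms[2],ms[3],ms[0]]
rect([onz(S,p,.04) for p in ms2],'mould side',0)
print('tri',np.array([tri([T,S],[a,b]) for a,b in zip(mt,ms2)]).round(4))
pt=q([(448,130),(655,40),(718,183),(513,273)],(215,145),5,(400,0))
ps=q([(580,335),(682,480),(540,527),(443,380)],(325,145),5,(400,300))
rect([onz(T,p,.015) for p in pt],'plate top',0)
rect([onz(S,p,.015) for p in ps],'plate side',0)
print('plate tri',np.array([tri([T,S],[a,b]) for a,b in zip(pt,ps)]).round(4))
h=q([(488,146),(680,164)],(215,145),5,(400,0)); print('holes',[onz(T,p,.015).round(4) for p in h])
pin_t=q([(102,148),(290,192)],(352,155),5); pin_s=q([(475,76),(415,342)],(275,250),6)
print('pin',[onz(T,p,.07).round(4) for p in pin_t],[onz(S,p,.076).round(4) for p in pin_s],[tri([T,S],[a,b]).round(4) for a,b in zip(pin_t,pin_s)])
l=q([(152,198),(208,188),(222,226),(165,240)],(275,250),6); P=np.array([onz(S,p,.12) for p in l]);print('lug side',P.round(4),P.mean(0))
b=q([(523,335),(547,332),(608,418),(586,432)],(325,145),5,(400,300));P=np.array([onz(S,p,.058) for p in b]);print('bar side',P.round(4),P.mean(0))
E
python3 m1.py
```

```text
mould top [ 0.5729 -0.236   0.04  ] edges [170.3 126.7 173.  129.1] long -73.83 short 15.45
mould side [ 0.5728 -0.2365  0.04  ] edges [168.4 126.  167.2 127. ] long -74.6 short 15.07
tri [[ 0.612  -0.1373  0.0376]
 [ 0.6569 -0.301   0.0396]
 [ 0.5347 -0.335   0.0442]
 [ 0.4881 -0.1705  0.0363]]
plate top [0.6212 0.1933 0.015 ] edges [140.9  99.6 138.5  99.7] long -66.26 short 24.34
plate side [0.6204 0.1937 0.015 ] edges [140.7  98.8 137.8 101.4] long -66.4 short 24.52
plate tri [[0.6382 0.2781 0.016 ]
 [0.6941 0.1493 0.0157]
 [0.6033 0.1093 0.0159]
 [0.5474 0.2361 0.0148]]
holes [array([0.6279, 0.253 , 0.015 ]), array([0.6159, 0.1331, 0.015 ])]
pin [array([ 0.584 , -0.1757,  0.07  ]), array([ 0.5567, -0.2891,  0.07  ])] [array([ 0.5864, -0.1792,  0.076 ]), array([ 0.5575, -0.2956,  0.076 ])] [array([ 0.5856, -0.1757,  0.0697]), array([ 0.5579, -0.2903,  0.0642])]
lug side [[ 0.458  -0.2584  0.12  ]
 [ 0.4788 -0.2541  0.12  ]
 [ 0.4843 -0.2698  0.12  ]
 [ 0.4634 -0.2756  0.12  ]] [ 0.47113121 -0.26449938  0.12      ]
bar side [[0.5955 0.2329 0.058 ]
 [0.6108 0.2358 0.058 ]
 [0.6438 0.1607 0.058 ]
 [0.6297 0.1488 0.058 ]] [0.6199545  0.19454003 0.058     ]
```

Both views agree:

| Item | Position (m) | Yaw |
|---|---|---|
| Seat | (0.573, -0.236) | 15.2° |
| Lug | (0.471, -0.2645) | as seat |
| Plate | (0.621, 0.1935) | 24.4° |

The edge lengths and heights check out. Next I'll move above the lug, with the fingers set to close along its travel (yaw -74.8°).

```bash
python3 -m crank '[[[0.59,0.58,0,0,0,-0.727],[0.59,0.58,0,0,0,-0.727],[0.59,0.58,0,0,0,-0.727],[0.59,0.58,0,0,0,-0.727],[0.59,0.58,0,0,0,-0.727],[0.59,0.58,0,0,0,-0.727],[0.59,0.58,0,0,0,-0.727],[0.59,0.58,0,0,0,-0.727],[0.59,0.58,0,0,0,-0.727],[0.59,0.58,0,0,0,-0.727],[0.59,0.58,0,0,0,-0.727],[0.59,0.58,0,0,0,-0.727],[0.59,0.58,0,0,0,-0.727],[0.59,0.58,0,0,0,-0.727],[0.59,0.58,0,0,0,-0.727],[0.59,0.58,0,0,0,-0.727],[0.59,0.58,0,0,0,-0.727],[0.59,0.58,0,0,0,-0.727],[0.59,0.58,0,0,0,-0.727],[0.59,0.58,0,0,0,-0.727]]]' 1 60; python3 -m crank '[[[0,0,0,0,0,0],[0,0,0,0,0,0]]]'
python3 - <<'E'
from h import *
m,i=grab('wrist'); cv2.imwrite('pics/w1.png',i)
c,s=np.cos(np.radians(15.2)),np.sin(np.radians(15.2));R=np.array([[c,-s],[s,c]])
def sp(x,y,z): return [*(R@[x,y]+[.573,-.2363]),z]
print(proj(m,[sp(-30e-3,-52e-3,.076),sp(30e-3,52e-3,.076),sp(-65e-3,85e-3,.04),sp(-65e-3,-85e-3,.04),sp(-.118,.010,.12),sp(-.118,-.010,.12),sp(-.094,.010,.12),sp(-.094,-.010,.12)]).round(1))
print(m['R'],m['t'])
E
```

```text
time: 1.77
ee_pos: [0.3081, -0.3986, 0.2274]
tcp_rot: [-170.9, 0.2, -57.4]
wrist_force: [0.2, 0.5, 0.6]
opening: 0.0853
grasp_force: 0.0
time: 1.93
ee_pos: [0.308, -0.3987, 0.2277]
tcp_rot: [-171.0, 0.2, -57.4]
wrist_force: [1.0, -0.2, 0.2]
opening: 0.0854
grasp_force: 0.0
[[103.5 136.9]
 [ 54.  203.3]
 [140.4 240.9]
 [157.1 117.1]
 [139.2 225.8]
 [141.5 208.2]
 [118.2 218. ]
 [120.  200.3]]
[[-0.83236129 -0.53159022 -0.1568009 ]
 [-0.55400944  0.78999024  0.2626575 ]
 [-0.01575497  0.30549512 -0.95206329]] [0.08074737 0.45226248 0.50233042]
```

View pics/w1.png

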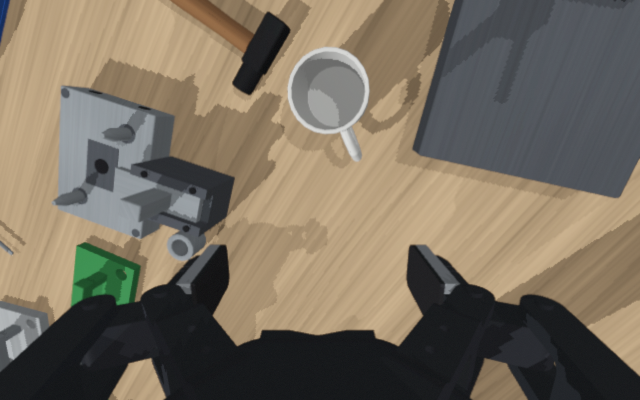

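The wrist view shows the mould at left (pins at about (108,133) and (57,204), close to the predicted pixels). The move fell short and the tool tilted 9°, so I'll check the joints and work out the correction.

```bash
cat > go.py <<'E'
import sys
from h import *
from scipy.spatial.transform import Rotation as Ro
# usage: x y z yaw -> total shift units (20mm) and rotvec units (0.12rad) to tool-down pose
def go(x,y,z,yaw):
    o=bot.get_obs(); d=(np.array([x,y,z])-o['ee_pos'])/.02
    r=(Ro.from_euler('xyz',[180,0,yaw],degrees=True)*Ro.from_euler('xyz',o['tcp_rot'],degrees=True).inv()).as_rotvec()/.12
    print('shift',d.round(2),'turn',r.round(2),'q',o['q'].round(1),'pos',o['ee_pos'].round(4),'rot',o['tcp_rot'].round(2),'F',o['wrist_force'].round(1),'op',round(o['opening'],4),'t',o['time'])
if __name__=='__main__': go(*map(float,sys.argv[1:]))
E
python3 go.py .471 -.2645 .227 -74.8
```

```text
shift [ 8.12  6.7  -0.04] turn [-0.56  1.19 -2.53] q [-57.4  -1.5   3.1  94.8   9.  179.9] pos [ 0.3086 -0.3984  0.2277] rot [-170.99    0.2   -57.33] F [0.7 0.3 1. ] op 0.0852 t 1.9833
```

Joint 6 ran into its +180° limit, because yaw falls as q6 rises. The equivalent yaw of 105.2° avoids this. I'll level the tool first and then turn it positively.

```bash
python3 go.py .471 -.2645 .227 -57.4
```

```text
shift [ 8.12  6.7  -0.04] turn [-0.73  1.09 -0.01] q [-57.4  -1.5   3.1  94.8   9.  179.9] pos [ 0.3086 -0.3984  0.2277] rot [-170.99    0.2   -57.33] F [0.7 0.3 1. ] op 0.0852 t 1.9833
```

```bash
python3 -m crank '[[[0,0,0,-0.365,0.545,0.3],[0,0,0,-0.365,0.545,0.3],[0.45,0.37,0,0,0,0.9],[0.45,0.37,0,0,0,0.9],[0.45,0.37,0,0,0,0.9],[0.45,0.37,0,0,0,0.9],[0.45,0.37,0,0,0,0.9],[0.45,0.37,0,0,0,0.9],[0.45,0.37,0,0,0,0.9],[0.45,0.37,0,0,0,0.9],[0.45,0.37,0,0,0,0.9],[0.45,0.37,0,0,0,0.9],[0.45,0.37,0,0,0,0.9],[0.45,0.37,0,0,0,0.9],[0.45,0.37,0,0,0,0.9],[0.45,0.37,0,0,0,0.9],[0.45,0.37,0,0,0,0.9],[0.45,0.37,0,0,0,0.9],[0.45,0.37,0,0,0,0.9],[0.45,0.37,0,0,0,0.9]]]' 1 60;python3 go.py .471 -.2645 .227 105.2
```

```text
time: 3.65
ee_pos: [0.468, -0.2667, 0.2276]
tcp_rot: [-179.8, 0.4, 59.0]
wrist_force: [0.4, -0.1, -0.2]
opening: 0.0853
grasp_force: 0.0
shift [ 0.15  0.11 -0.03] turn [ 0.05 -0.04  6.72] q [-29.5   3.7   8.7  95.3  -0.4  91.5] pos [ 0.468  -0.2667  0.2276] rot [-179.77    0.36   58.98] F [ 0.4 -0.1 -0.2] op 0.0853 t 3.65
```

```bash
python3 -m crank '[[[0.02,0.01,0,0.006,-0.005,0.84],[0.02,0.01,0,0.006,-0.005,0.84],[0.02,0.01,0,0.006,-0.005,0.84],[0.02,0.01,0,0.006,-0.005,0.84],[0.02,0.01,0,0.006,-0.005,0.84],[0.02,0.01,0,0.006,-0.005,0.84],[0.02,0.01,0,0.006,-0.005,0.84],[0.02,0.01,0,0.006,-0.005,0.84],[0,0,0,0,0,0],[0,0,0,0,0,0]]]';python3 go.py .471 -.2645 .102 105.2
python3 - <<'E'
from h import *
m,i=grab('wrist'); cv2.imwrite('pics/w2.png',i)
c,s=np.cos(np.radians(15.2)),np.sin(np.radians(15.2));R=np.array([[c,-s],[s,c]])
def sp(x,y,z): return [*(R@[x,y]+[.573,-.2363]),z]
print(proj(m,[sp(-30e-3,-52e-3,.076),sp(30e-3,52e-3,.076),sp(-65e-3,85e-3,.04),sp(-65e-3,-85e-3,.04),sp(-.118,.010,.12),sp(-.118,-.010,.12),sp(-.094,.010,.12),sp(-.094,-.010,.12)]).round(1))
E
```

```text
time: 4.48
ee_pos: [0.4705, -0.2657, 0.2277]
tcp_rot: [-180.0, -0.0, 104.7]
wrist_force: [-0.0, -1.3, -0.3]
opening: 0.0856
grasp_force: 0.0
shift [ 0.02  0.06 -6.28] turn [-0.   -0.    0.08] q [-29.5   3.7   8.7  95.   -0.   45.9] pos [ 0.4705 -0.2657  0.2277] rot [-1.7998e+02 -1.0000e-02  1.0466e+02] F [-0.  -1.3 -0.3] op 0.0856 t 4.4833
[[388.9 229.9]
 [455.9 129.4]
 [355.   97. ]
 [351.7 244.9]
 [303.2 182.3]
 [303.7 204.4]
 [330.8 182.1]
 [330.7 204.2]]
```

View pics/w2.png

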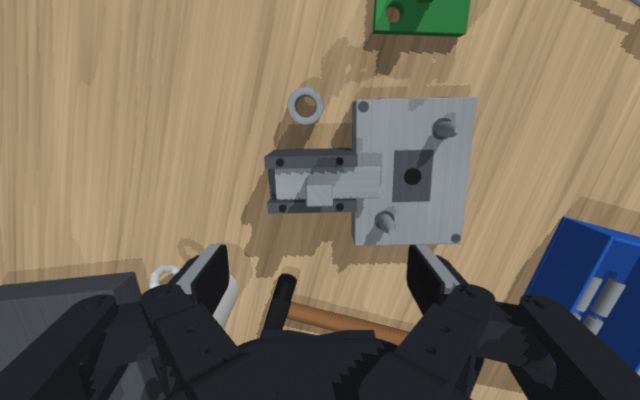

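The wrist view shows the lug at x 307–331, y 183–206, matching the prediction within 2 px, and the block's corners match too. I'll descend, grip, and check.

```bash
python3 -m crank '[[[0,0.02,-0.63,0,0,0.01],[0,0.02,-0.63,0,0,0.01],[0.02,0.02,-0.63,0,0,0.01],[0,0,-0.63,0,0,0.01],[0,0,-0.63,0,0,0.01],[0,0,-0.63,0,0,0.01],[0,0,-0.63,0,0,0.01],[0,0,-0.63,0,0,0.01],[0,0,-0.63,0,0,0],[0,0,-0.6,0,0,0],[0,0,0,0,0,0]]]' && python3 -m crank '[[[0,0,0,0,0,0],[0,0,0,0,0,0],[0,0,0,0,0,0],[0,0,0,0,0,0],[0,0,0,0,0,0],[0,0,0,0,0,0],[0,0,0,0,0,0],[0,0,0,0,0,0],[0,0,0,0,0,0],[0,0,0,0,0,0]]]' 0 60
```

```text
time: 5.45
ee_pos: [0.4693, -0.2646, 0.0995]
tcp_rot: [-179.9, -0.2, 105.3]
wrist_force: [0.3, 0.6, -0.6]
opening: 0.0854
grasp_force: 0.0
time: 6.28
ee_pos: [0.4709, -0.2653, 0.1034]
tcp_rot: [179.9, 0.0, 105.3]
wrist_force: [-0.3, 0.3, 6.0]
opening: 0.0226
grasp_force: 59.8
```

```bash
python3 -m crank '[[[-0.145,-0.039,0,0,0,0],[-0.145,-0.039,0,0,0,0],[-0.145,-0.039,0,0,0,0],[-0.145,-0.039,0,0,0,0],[-0.145,-0.039,0,0,0,0],[-0.145,-0.039,0,0,0,0],[-0.145,-0.039,0,0,0,0],[-0.145,-0.039,0,0,0,0],[-0.145,-0.039,0,0,0,0],[0,0,0,0,0,0]]]' && python3 -m crank '[[[-0.1,-0.026,0,0,0,0],[-0.1,-0.026,0,0,0,0],[-0.1,-0.026,0,0,0,0],[0,0,0,0,0,0],[0,0,0,0,0,0]]]'
```

```text
time: 7.12
ee_pos: [0.4456, -0.2725, 0.1034]
tcp_rot: [179.8, 0.1, 105.3]
wrist_force: [5.0, -0.6, 2.8]
opening: 0.0219
grasp_force: 59.5
time: 7.53
ee_pos: [0.4425, -0.2734, 0.1034]
tcp_rot: [179.5, 0.1, 105.4]
wrist_force: [21.8, 4.1, -4.1]
opening: 0.0222
grasp_force: 59.8
```

The force rose to 22 N after about 29.5 mm of travel, which is consistent with the stop given a start up to 8 mm out. I'll confirm with a small extra pull.

```bash
python3 -m crank '[[[-0.1,-0.026,0,0,0,0],[0,0,0,0,0,0],[0,0,0,0,0,0]]]' && python3 -m crank '[[[0.1,0.026,0,0,0,0],[0.1,0.026,0,0,0,0],[0,0,0,0,0,0]]]'
```

```text
time: 7.78
ee_pos: [0.4422, -0.2735, 0.1035]
tcp_rot: [179.3, 0.1, 105.5]
wrist_force: [31.5, 7.0, -8.1]
opening: 0.0221
grasp_force: 59.9
time: 8.03
ee_pos: [0.4429, -0.2733, 0.1034]
tcp_rot: [179.7, 0.1, 105.4]
wrist_force: [11.2, 1.1, 1.1]
opening: 0.0221
grasp_force: 61.3
```

The slide is at its stop. I'll release, rise, and move above the plate's bar.

```bash
python3 -m crank '[[[0,0,0,0,0,0],[0,0,0,0,0,0],[0,0,0,0,0,0],[0,0,0,0,0,0],[0,0,0.5,0,0,0],[0,0,0.8,0,0,0],[0,0,0.9,0,0,0],[0,0,0.9,0,0,0],[0,0,0.9,0,0,0],[0,0,0.9,0,0,0],[0,0,0.5,0,0,0],[0,0,0,0,0,0]]]' 1 && python3 go.py .6205 .194 .2 114.4
python3 - <<'E'
from h import *
for n in('top','side'):
    m,i=grab(n); cv2.imwrite(f'pics/{n}1.png',i)
E
```

```text
time: 9.03
ee_pos: [0.4409, -0.2737, 0.2132]
tcp_rot: [179.9, 0.2, 105.3]
wrist_force: [-0.1, 0.3, -0.3]
opening: 0.0857
grasp_force: 0.0
shift [ 8.98 23.39 -0.66] turn [0.01 0.03 1.33] q [-31.8   0.2   3.5  93.1   0.   42.9] pos [ 0.4409 -0.2737  0.2132] rot [1.7986e+02 1.5000e-01 1.0529e+02] F [-0.1  0.3 -0.3] op 0.0857 t 9.0333
```

```bash
python3 -m crank '[[[0.36,0.94,0,0,0,0.053],[0.36,0.94,0,0,0,0.053],[0.36,0.94,0,0,0,0.053],[0.36,0.94,0,0,0,0.053],[0.36,0.94,0,0,0,0.053],[0.36,0.94,0,0,0,0.053],[0.36,0.94,0,0,0,0.053],[0.36,0.94,0,0,0,0.053],[0.36,0.94,0,0,0,0.053],[0.36,0.94,0,0,0,0.053],[0.36,0.94,0,0,0,0.053],[0.36,0.94,0,0,0,0.053],[0.36,0.94,0,0,0,0.053],[0.36,0.94,0,0,0,0.053],[0.36,0.94,0,0,0,0.053],[0.36,0.94,0,0,0,0.053],[0.36,0.94,0,0,0,0.053],[0.36,0.94,0,0,0,0.053],[0.36,0.94,0,0,0,0.053],[0.36,0.94,0,0,0,0.053]]]' && python3 -m crank '[[[0.36,0.92,0,0,0,0.053],[0.36,0.92,0,0,0,0.053],[0.36,0.92,0,0,0,0.053],[0.36,0.92,0,0,0,0.053],[0.36,0.91,0,0,0,0.053],[0,0,0,0,0,0],[0,0,0,0,0,0]]]' && python3 go.py .6205 .194 .049 114.4
python3 - <<'E'
from h import *
m,i=grab('wrist')
c,s=np.cos(np.radians(24.4)),np.sin(np.radians(24.4));R=np.array([[c,-s],[s,c]])
P=[[*(R@[x,y]+[.6207,.1936]),.058] for x,y in((-.009,-.045),(.009,-.045),(.009,.045),(-.009,.045))]+[[*(R@[x,y]+[.6207,.1936]),.015] for x,y in((-.05,-.07),(.05,-.07),(.05,.07),(-.05,.07))]
p=proj(m,P);print(p.round(1))
cv2.imwrite('pics/w3.png',i)
cv2.polylines(i,[p[:4].round().astype(int)],True,(0,0,255));cv2.polylines(i,[p[4:].round().astype(int)],True,(0,0,255))
s=cv2.imread('pics/side1.png')[240:340,270:400]
A=np.zeros((600,640,3),np.uint8);A[:400]=i;A[400:,:260]=cv2.resize(s,None,fx=2,fy=2);cv2.imwrite('pics/w3a.png',A)
E
```

```text
time: 10.8
ee_pos: [0.584, 0.1036, 0.2088]
tcp_rot: [-179.9, -0.0, 112.6]
wrist_force: [0.2, -0.4, 0.6]
opening: 0.0854
grasp_force: 0.0
time: 11.38
ee_pos: [0.6199, 0.1951, 0.2085]
tcp_rot: [-179.8, -0.0, 114.5]
wrist_force: [0.5, -0.2, -0.1]
opening: 0.0855
grasp_force: 0.0
shift [ 0.03 -0.05 -7.97] turn [ 0.01 -0.02 -0.01] q [17.5 19.2 24.6 95.6  0.  83. ] pos [0.6199 0.1951 0.2085] rot [-1.7984e+02 -2.0000e-02  1.1448e+02] F [ 0.5 -0.2 -0.1] op 0.0855 t 11.3833
[[308.6 227.5]
 [325.6 227.5]
 [326.4 141.2]
 [308.  141.2]
 [276.2 234.1]
 [358.2 234.3]
 [362.9 115.1]
 [271.8 115. ]]
```

View pics/w3a.png

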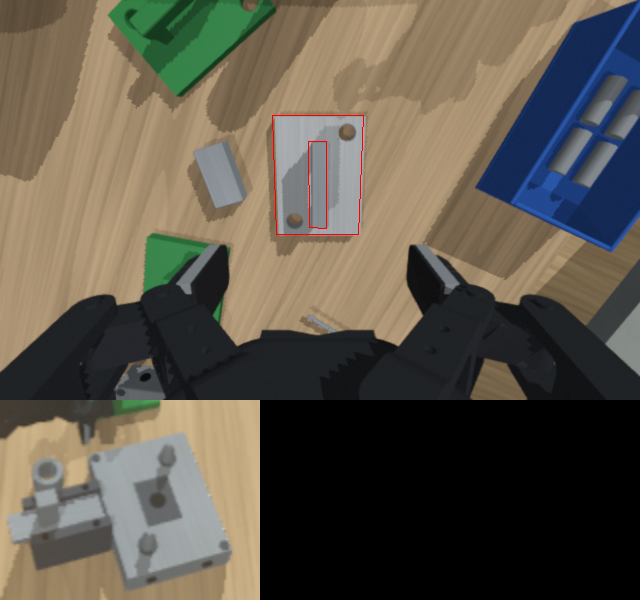

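The predicted outlines (red) sit exactly on the plate and its bar, and the side inset shows the slide fully out. I'll descend and grip.

```bash
python3 -m crank '[[[0.03,-0.05,-0.8,0,0,0],[0,0,-0.9,0,0,0],[0,0,-0.9,0,0,0],[0,0,-0.9,0,0,0],[0,0,-0.9,0,0,0],[0,0,-0.9,0,0,0],[0,0,-0.9,0,0,0],[0,0,-0.8,0,0,0],[0,0,-0.6,0,0,0],[0,0,-0.37,0,0,0],[0,0,0,0,0,0]]]' 0.7 80 && python3 -m crank '[[[0,0,0,0,0,0],[0,0,0,0,0,0],[0,0,0,0,0,0],[0,0,0,0,0,0],[0,0,0,0,0,0],[0,0,0,0,0,0],[0,0,0,0,0,0],[0,0,0,0,0,0],[0,0,0,0,0,0]]]' 0 90 && python3 go.py .6205 .194 .049 114.4
```

```text
time: 12.35
ee_pos: [0.6199, 0.1927, 0.0494]
tcp_rot: [-179.9, -0.0, 114.4]
wrist_force: [-0.1, 0.2, -1.3]
opening: 0.0598
grasp_force: 0.0
time: 13.1
ee_pos: [0.6216, 0.1938, 0.0526]
tcp_rot: [179.9, 0.0, 114.4]
wrist_force: [0.2, 0.3, 6.6]
opening: 0.0124
grasp_force: 88.2
shift [-0.05  0.01 -0.18] turn [-0.01  0.02 -0.  ] q [17.3 18.8  6.8 77.9  0.  82.9] pos [0.6216 0.1938 0.0526] rot [1.7987e+02 1.0000e-02 1.1441e+02] F [0.2 0.3 6.6] op 0.0124 t 13.1
```

```bash
python3 -m crank '[[[0,0,0.2,0,0,0],[0,0,0.3,0,0,0],[0,0,0.3,0,0,0],[0,0,0.3,0,0,0],[0,0,0.3,0,0,0],[0,0,0.2,0,0,0],[0,0,0,0,0,0],[0,0,0,0,0,0],[0,0,0,0,0,0]]]' && python3 go.py .573 -.2363 .22 105.2
python3 - <<'E'
from h import *
for n in('side','wrist'):
    m,i=grab(n); cv2.imwrite(f'pics/{n}2.png',i)
s=cv2.imread('pics/side2.png')[110:210,300:420];w=cv2.imread('pics/wrist2.png')
A=np.zeros((600,640,3),np.uint8);A[:300,:360]=cv2.resize(s,None,fx=3,fy=3);A[300:,:480]=cv2.resize(w,(480,300),interpolation=cv2.INTER_AREA);cv2.imwrite('pics/l2.png',A)
E
```

```text
time: 13.85
ee_pos: [0.6207, 0.1935, 0.0827]
tcp_rot: [-180.0, -0.0, 114.4]
wrist_force: [0.7, -0.3, -4.7]
opening: 0.0124
grasp_force: 88.2
shift [ -2.39 -21.49   6.86] turn [-0.   -0.   -1.34] q [17.3 18.3  9.6 81.3  0.  82.9] pos [0.6207 0.1935 0.0827] rot [-1.7997e+02 -1.0000e-02  1.1440e+02] F [ 0.7 -0.3 -4.7] op 0.0124 t 13.85
```

View pics/l2.png

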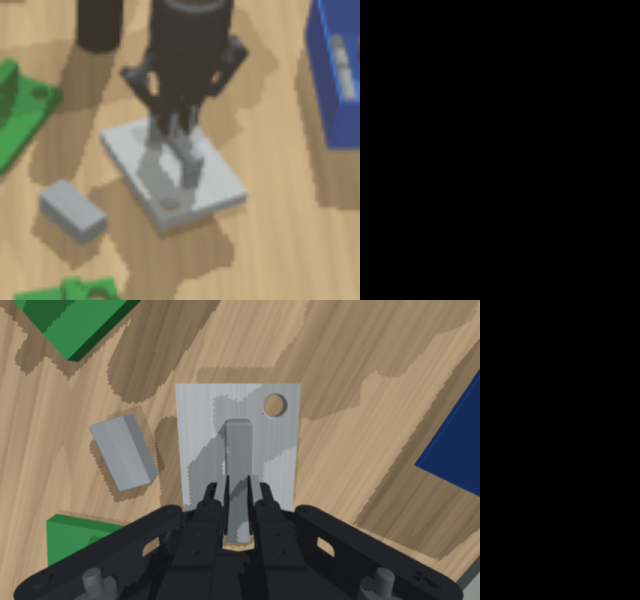

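The plate is held level and weighs about 4.7 N. I'll lift it clear and carry it over the seat.

```bash
python3 -m crank '[[[0,0,0.6,0,0,0],[0,0,0.9,0,0,0],[0,0,0.9,0,0,0],[0,0,0.9,0,0,0],[0,-0.2,0.9,0,0,0],[-0.05,-0.4,0.7,0,0,0],[-0.1,-0.7,0.4,0,0,-0.06],[-0.1,-0.9,0,0,0,-0.06],[-0.1,-0.9,0,0,0,-0.06],[-0.1,-0.9,0,0,0,-0.06],[-0.1,-0.9,0,0,0,-0.06],[-0.1,-0.9,0,0,0,-0.06],[-0.1,-0.9,0,0,0,-0.06],[-0.1,-0.9,0,0,0,-0.06],[-0.1,-0.9,0,0,0,-0.06],[-0.1,-0.9,0,0,0,-0.06],[-0.1,-0.9,0,0,0,-0.06],[-0.1,-0.9,0,0,0,-0.06],[-0.1,-0.9,0,0,0,-0.06],[-0.1,-0.9,0,0,0,-0.06]]]' && python3 -m crank '[[[-0.1,-0.9,0,0,0,-0.06],[-0.1,-0.9,0,0,0,-0.06],[-0.1,-0.9,0,0,0,-0.06],[-0.1,-0.9,0,0,0,-0.06],[-0.1,-0.9,0,0,0,-0.06],[-0.1,-0.9,0,0,0,-0.06],[-0.1,-0.9,0,0,0,-0.06],[-0.1,-0.6,0,0,0,-0.05],[-0.1,-0.3,0,0,0,-0.05],[0,0,0,0,0,0],[0,0,0,0,0,0],[0,0,0,0,0,0]]]' && python3 go.py .573 -.2363 .18 105.2
```

```text
time: 15.62
ee_pos: [0.5912, -0.068, 0.1893]
tcp_rot: [-180.0, -0.0, 108.6]
wrist_force: [-0.5, -0.4, -4.3]
opening: 0.0119
grasp_force: 88.4
time: 16.62
ee_pos: [0.5739, -0.2097, 0.1891]
tcp_rot: [180.0, -0.0, 105.1]
wrist_force: [-1.2, -0.1, -4.1]
opening: 0.0121
grasp_force: 88.4
shift [-0.05 -1.33 -0.46] turn [-0.    0.    0.02] q [-20.1  12.9  14.7  91.8   0.   54.8] pos [ 0.5739 -0.2097  0.1891] rot [ 1.7999e+02 -2.0000e-02  1.0509e+02] F [-1.2 -0.1 -4.1] op 0.0121 t 16.6167
```

```bash
python3 -m crank '[[[-0.01,-0.33,-0.3,0,0,0.01],[-0.02,-0.5,-0.6,0,0,0.01],[-0.02,-0.5,-0.6,0,0,0],[0,0,-0.4,0,0,0],[0,0,0,0,0,0],[0,0,0,0,0,0],[0,0,0,0,0,0]]]' && python3 go.py .573 -.2363 .15 105.2
python3 - <<'E'
from h import *
for n in('side','top','wrist'):
    m,i=grab(n); cv2.imwrite(f'pics/{n}3.png',i)
s=cv2.imread('pics/side3.png')[235:335,275:395];t=cv2.imread('pics/top3.png')[140:240,345:435];w=cv2.imread('pics/wrist3.png')[100:300,200:440]
A=np.zeros((600,800,3),np.uint8)
A[:300,:360]=cv2.resize(s,None,fx=3,fy=3,interpolation=2);A[:300,360:630]=cv2.resize(t,None,fx=3,fy=3,interpolation=2);A[300:,:360]=cv2.resize(w,(360,300),interpolation=2);cv2.imwrite('pics/l3.png',A)
E
```

```text
time: 17.2
ee_pos: [0.5729, -0.237, 0.1512]
tcp_rot: [180.0, -0.0, 105.2]
wrist_force: [0.9, -0.2, -4.7]
opening: 0.0123
grasp_force: 88.5
shift [ 0.01  0.03 -0.06] turn [-0.  0.  0.] q [-22.5  13.8  11.6  87.8   0.   52.3] pos [ 0.5729 -0.237   0.1512] rot [ 1.7999e+02 -1.0000e-02  1.0519e+02] F [ 0.9 -0.2 -4.7] op 0.0123 t 17.2
```

View pics/l3.png

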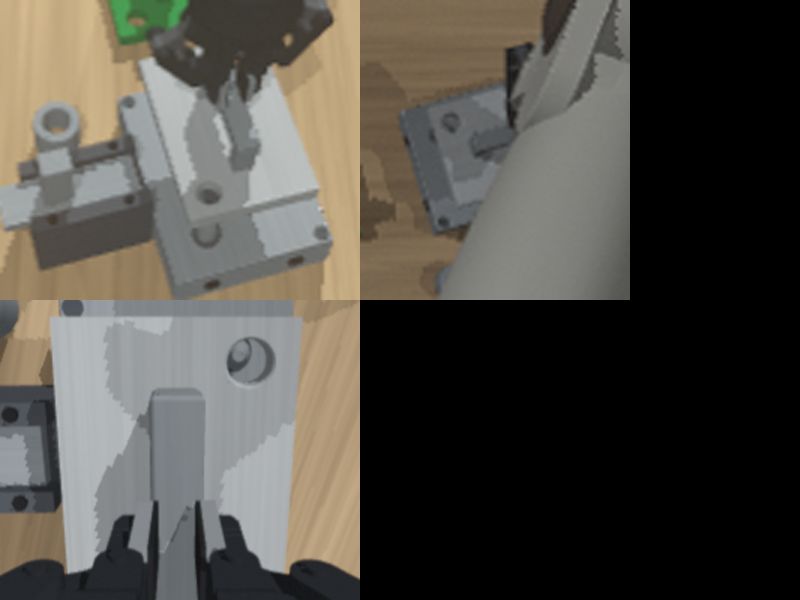

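Pin b is visible through hole b in the wrist view: the hole is at about (366.7,140) and the tip at about (360.5,132.5). I'll compare both as rays.

```bash
python3 - <<'E'
from h import *
m=bot.camera_model('wrist');o=bot.get_obs();p=o['ee_pos']
i=cv2.imread('pics/wrist3.png')
c,s=np.cos(np.radians(15.2)),np.sin(np.radians(15.2));R=np.array([[c,-s],[s,c]])
zt=p[2]-.0526+.015
h=onz(m,((250+.5)/1.5-.5+200,(60+.5)/1.5-.5+100),zt)[:2]
pin=onz(m,((241+.5)/1.5-.5+200,(49+.5)/1.5-.5+100),.076)[:2]
print('hole-tcp plate frame mm',(R.T@(h-p[:2])*1e3).round(1),'pin-hole',(R.T@(pin-h)*1e3).round(1),'pin rel tcp',(R.T@(pin-p[:2])*1e3).round(1))
# plate far edge corners in wrist (crop) (50,318),(302,318)
e=[onz(m,((x+.5)/1.5-.5+200,(y-300+.5)/1.5-.5+100),zt)[:2] for x,y in((50,318),(302,318))]
print([(R.T@(q-p[:2])*1e3).round(1) for q in e])
S=bot.camera_model('side')
e=[(R.T@(onz(S,((x+.5)/3-.5+275,(y+.5)/3-.5+235),z)[:2]-p[:2])*1e3).round(1) for x,y,z in((207,191,zt),(205,218,.076),(140,58,zt),(318,187,zt),(189,221,zt))]
print('side: holeA, pinA, corners',e)
print('pinA below side, at -30,-52')
cv2.imwrite('pics/wz.png',cv2.resize(i[110:165,340:395],None,fx=9,fy=9,interpolation=2))
E
```

```text
hole-tcp plate frame mm [30.7 52.7] pin-hole [1.6 2.5] pin rel tcp [32.3 55.2]
[array([-49. ,  69.1]), array([50.6, 69.1])]
side: holeA, pinA, corners [array([-32.3, -49.9]), array([-32.8, -53.8]), array([-49.6,  72.9]), array([ 47.7, -68.2]), array([-51.8, -68.9])]
pinA below side, at -30,-52
```

View pics/wz.png

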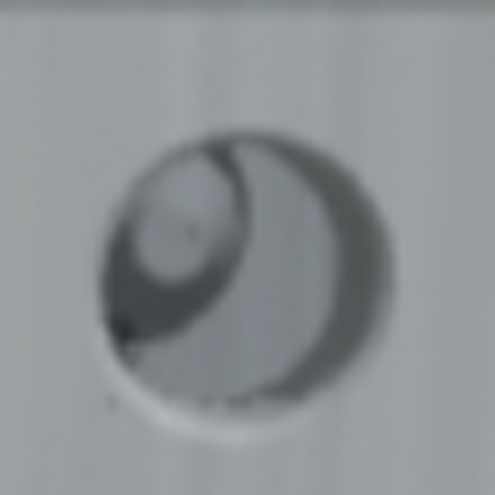

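Zoomed in, the hole centre is (366.8,141.2) and the tip centre (359.6,135.3). That puts the pin about (+0.9, +1.4) mm from the hole in the seat frame. I'll shift by most of that and lower gently.

```bash
python3 -m crank '[[[0.026,0.06,-0.2,0,0,0],[0,0,-0.25,0,0,0],[0,0,-0.25,0,0,0],[0,0,-0.25,0,0,0],[0,0,-0.25,0,0,0],[0,0,-0.2,0,0,0],[0,0,-0.1,0,0,0],[0,0,0,0,0,0],[0,0,0,0,0,0]]]' && python3 -m crank '[[[0,0,-0.1,0,0,0],[0,0,-0.1,0,0,0],[0,0,-0.1,0,0,0],[0,0,-0.1,0,0,0],[0,0,-0.1,0,0,0],[0,0,0,0,0,0],[0,0,0,0,0,0]]]'
```

```text
time: 18.1
ee_pos: [0.5734, -0.2358, 0.1211]
tcp_rot: [-180.0, -0.0, 105.2]
wrist_force: [-0.3, 0.1, -3.9]
opening: 0.0124
grasp_force: 88.5
time: 18.68
ee_pos: [0.5734, -0.2358, 0.1109]
tcp_rot: [-180.0, -0.0, 105.2]
wrist_force: [-0.3, 0.7, -4.9]
opening: 0.0125
grasp_force: 88.6
```

The plate is past the tapers with no side load, so it's on both pins. I'll keep lowering.

```bash
python3 -m crank '[[[0,0,-0.1,0,0,0],[0,0,-0.1,0,0,0],[0,0,-0.1,0,0,0],[0,0,-0.1,0,0,0],[0,0,-0.1,0,0,0],[0,0,-0.1,0,0,0],[0,0,-0.1,0,0,0],[0,0,0,0,0,0],[0,0,0,0,0,0]]]' && python3 -m crank '[[[0,0,-0.05,0,0,0],[0,0,-0.05,0,0,0],[0,0,-0.05,0,0,0],[0,0,-0.05,0,0,0],[0,0,0,0,0,0],[0,0,0,0,0,0]]]'
```

```text
time: 19.43
ee_pos: [0.5733, -0.2358, 0.0969]
tcp_rot: [-180.0, -0.0, 105.2]
wrist_force: [1.1, -0.4, -4.8]
opening: 0.0122
grasp_force: 88.6
time: 19.93
ee_pos: [0.5734, -0.2358, 0.093]
tcp_rot: [-180.0, -0.0, 105.2]
wrist_force: [-0.3, -0.1, -5.0]
opening: 0.012
grasp_force: 88.6
```

```bash
python3 -m crank '[[[0,0,-0.03,0,0,0],[0,0,-0.03,0,0,0],[0,0,-0.03,0,0,0],[0,0,0,0,0,0],[0,0,0,0,0,0]]]' && python3 -m crank '[[[0,0,-0.02,0,0,0],[0,0,-0.02,0,0,0],[0,0,-0.02,0,0,0],[0,0,0,0,0,0],[0,0,0,0,0,0]]]'
```

```text
time: 20.35
ee_pos: [0.5734, -0.2359, 0.0926]
tcp_rot: [180.0, 0.0, 105.2]
wrist_force: [-4.4, 0.9, 5.4]
opening: 0.0123
grasp_force: 91.7
time: 20.77
ee_pos: [0.5734, -0.2359, 0.0926]
tcp_rot: [179.9, 0.1, 105.2]
wrist_force: [-7.4, 1.4, 11.8]
opening: 0.0124
grasp_force: 93.6
```

The plate is seated at exactly the predicted height (0.0926 m, bottoming force). I'll relieve the force, release and rise.

```bash
python3 -m crank '[[[0,0,0.03,0,0,0],[0,0,0.03,0,0,0],[0,0,0.02,0,0,0],[0,0,0,0,0,0]]]' && python3 -m crank '[[[0,0,0,0,0,0],[0,0,0,0,0,0],[0,0,0,0,0,0],[0,0,0,0,0,0],[0,0,0,0,0,0],[0,0,0.2,0,0,0],[0,0,0.4,0,0,0],[0,0,0.8,0,0,0],[0,0,0.9,0,0,0],[0,0,0.9,0,0,0],[0,0,0.9,0,0,0],[0,0,0.9,0,0,0],[0,0,0.4,0,0,0],[0,0,0,0,0,0]]]' 0.7 60 && python3 go.py .4422 -.2735 .102 105.2
```

```text
time: 21.1
ee_pos: [0.5734, -0.2359, 0.0926]
tcp_rot: [180.0, 0.0, 105.2]
wrist_force: [-5.0, 0.3, 8.2]
opening: 0.0125
grasp_force: 92.0
time: 22.27
ee_pos: [0.5742, -0.2362, 0.2024]
tcp_rot: [179.8, 0.1, 105.2]
wrist_force: [0.6, 0.8, 0.2]
opening: 0.0597
grasp_force: 0.0
shift [-6.6  -1.87 -5.02] turn [0.01 0.03 0.  ] q [-22.4  14.3  17.8  93.3   0.   52.4] pos [ 0.5742 -0.2362  0.2024] rot [1.7982e+02 1.3000e-01 1.0519e+02] F [0.6 0.8 0.2] op 0.0597 t 22.2667
```

```bash
python3 -m crank '[[[-0.6,-0.17,0,0,0,0],[-0.75,-0.21,0,0,0,0],[-0.75,-0.21,0,0,0,0],[-0.75,-0.21,0,0,0,0],[-0.75,-0.21,0,0,0,0],[-0.75,-0.21,0,0,0,0],[-0.75,-0.21,0,0,0,0],[-0.75,-0.22,0,0,0,0],[-0.75,-0.22,0,0,0,0],[0,0,0,0,0,0],[0,0,-0.5,0,0,0],[0,0,-0.8,0,0,0],[0,0,-0.8,0,0,0],[0,0,-0.8,0,0,0],[0,0,-0.8,0,0,0],[0,0,-0.7,0,0,0],[0,0,-0.5,0,0,0],[0,0,0,0,0,0],[0,0,0,0,0,0]]]' && python3 go.py .4422 -.2735 .102 105.2
```

```text
time: 23.85
ee_pos: [0.4414, -0.2728, 0.1009]
tcp_rot: [-179.9, -0.1, 105.2]
wrist_force: [-0.5, -0.7, 0.9]
opening: 0.0602
grasp_force: 0.0
shift [ 0.04 -0.03  0.06] turn [-0.01 -0.01 -0.  ] q [-31.7   0.2  -8.9  81.    0.   43.1] pos [ 0.4414 -0.2728  0.1009] rot [-1.7995e+02 -7.0000e-02  1.0521e+02] F [-0.5 -0.7  0.9] op 0.0602 t 23.85
```

```bash
python3 -m crank '[[[0,0,0,0,0,0],[0,0,0,0,0,0],[0,0,0,0,0,0],[0,0,0,0,0,0],[0,0,0,0,0,0],[0,0,0,0,0,0],[0,0,0,0,0,0]]]' 0 60
```

```text
time: 24.43
ee_pos: [0.4429, -0.2732, 0.1029]
tcp_rot: [179.8, 0.1, 105.2]
wrist_force: [4.9, 3.1, 2.6]
opening: 0.0223
grasp_force: 59.7
```

```bash
python3 -m crank '[[[0.145,0.039,0,0,0,0],[0.145,0.039,0,0,0,0],[0.145,0.039,0,0,0,0],[0.145,0.039,0,0,0,0],[0.145,0.039,0,0,0,0],[0.145,0.039,0,0,0,0],[0.145,0.039,0,0,0,0],[0.145,0.039,0,0,0,0],[0.145,0.039,0,0,0,0],[0.145,0.039,0,0,0,0],[0.145,0.039,0,0,0,0],[0,0,0,0,0,0]]]' && python3 -m crank '[[[0.1,0.026,0,0,0,0],[0.1,0.026,0,0,0,0],[0,0,0,0,0,0],[0,0,0,0,0,0]]]'
```

```text
time: 25.43
ee_pos: [0.4737, -0.2644, 0.1029]
tcp_rot: [180.0, 0.0, 105.2]
wrist_force: [-1.8, 2.9, 7.5]
opening: 0.0226
grasp_force: 60.4
time: 25.77
ee_pos: [0.4774, -0.2633, 0.1029]
tcp_rot: [180.0, 0.0, 105.2]
wrist_force: [-2.2, 4.4, 8.3]
opening: 0.0226
grasp_force: 60.4
```

```bash
python3 -m crank '[[[0.07,0.019,0,0,0,0],[0.07,0.019,0,0,0,0],[0,0,0,0,0,0],[0,0,0,0,0,0]]]' && python3 -m crank '[[[0.07,0.019,0,0,0,0],[0,0,0,0,0,0],[0,0,0,0,0,0]]]'
```

```text
time: 26.1
ee_pos: [0.478, -0.2632, 0.1029]
tcp_rot: [-179.8, 0.0, 105.2]
wrist_force: [-15.5, 0.5, 12.4]
opening: 0.0227
grasp_force: 61.0
time: 26.35
ee_pos: [0.4782, -0.2631, 0.1029]
tcp_rot: [-179.6, 0.0, 105.1]
wrist_force: [-22.8, -0.9, 15.0]
opening: 0.0223
grasp_force: 61.4
```

The home stop is reached, with force rising to 23 N after 36 mm of travel. I'll release with the push still on, rise and back away, then verify numerically.

```bash
python3 -m crank '[[[-0.03,-0.008,0,0,0,0],[0,0,0,0,0,0],[0,0,0,0,0,0],[0,0,0,0,0,0],[0,0,0,0,0,0],[0,0,0.2,0,0,0],[0,0,0.6,0,0,0],[0,0,0.9,0,0,0],[0,0,0.9,0,0,0],[0,0,0.9,0,0,0],[0,0,0.9,0,0,0],[0,0,0.5,0,0,0],[-0.6,-0.2,0,0,0,0],[-0.8,-0.2,0,0,0,0],[-0.8,-0.2,0,0,0,0],[-0.6,-0.2,0,0,0,0],[0,0,0,0,0,0],[0,0,0,0,0,0]]]' 0.6
python3 - <<'E'
from h import *
for n in('side','wrist','top'):
    m,i=grab(n); cv2.imwrite(f'pics/{n}4.png',i)
o=bot.get_obs();print(o['ee_pos'],o['time'])
c,s=np.cos(np.radians(15.2)),np.sin(np.radians(15.2));R=np.array([[c,-s],[s,c]])
def sp(x,y,z): return [*(R@np.array([x,y])+[.573,-.2363]),z]
m,i=bot.camera_model('side'),cv2.imread('pics/side4.png')
# compare side image now vs at out (side1): lug-top region & tongue; expected pixels
for nm,X in (('lug out',sp(-.1355,0,.12)),('lug home',sp(-.0995,0,.12)),('plate top near pinA',sp(-.04,.04,.055)),('pinA tip',sp(-.03,-.052,.076)),('bar top',sp(0,0,.098))):
    u=proj(m,[X])[0].round(1);a,b=u.round().astype(int);print(nm,u,i[b,a],cv2.imread('pics/side1.png')[b,a])
# lug top: bright parallelogram; detect lug edges along seat-x line at z=.12
for f in('side0','side1','side4'):
    g=cv2.cvtColor(cv2.imread(f'pics/{f}.png'),6).astype(int)
    xs=np.arange(-.155,-.07,.002);P=proj(m,[sp(x,0,.12) for x in xs]);print(f,[int(g[int(round(b)),int(round(a))]) for a,b in P])
E
```

```text
time: 27.85
ee_pos: [0.4243, -0.2789, 0.1996]
tcp_rot: [180.0, -0.0, 105.1]
wrist_force: [-0.0, -0.7, -0.2]
opening: 0.0511
grasp_force: 0.0
[ 0.42523699 -0.27855994  0.19941939] 28.0
lug out [292.6 288. ] [101 101 101] [167 166 160]
lug home [308.4 284.2] [164 163 156] [103 103 102]
plate top near pinA [328.3 276.8] [190 192 186] [171 170 163]
pinA tip [343.8 306.1] [159 158 152] [161 160 154]
bar top [350.  278.7] [163 162 157] [81 84 84]
side0 [100, 99, 80, 64, 64, 64, 82, 97, 99, 100, 100, 100, 99, 100, 99, 99, 99, 100, 104, 144, 158, 158, 160, 158, 157, 159, 159, 160, 160, 160, 163, 121, 61, 64, 89, 99, 99, 99, 99, 100, 107, 135, 153]
side1 [104, 102, 83, 105, 151, 151, 165, 165, 163, 163, 164, 165, 166, 164, 164, 166, 132, 92, 92, 98, 102, 102, 102, 102, 102, 102, 102, 103, 103, 103, 100, 82, 63, 63, 90, 102, 102, 103, 102, 101, 110, 139, 158]
side4 [101, 100, 81, 64, 63, 63, 84, 97, 101, 101, 101, 102, 102, 101, 100, 100, 101, 101, 101, 100, 101, 101, 123, 153, 163, 162, 162, 161, 163, 163, 164, 164, 163, 132, 95, 90, 90, 98, 101, 101, 108, 110, 116]
```

The lug edges moved 36 mm between the out and home pictures, so the slide is fully home, and the plate seated at the predicted height. I'll hand the job in.

```bash
python3 -c "
from workcell import bot
print(bot.job_done())"
```

```text
the job is handed in; nothing more can be done
None
```

I pulled the slide out to its stop, lowered the plate over both guide pins until it sat flush, pushed the slide fully home over its edge, and handed the job in at about 28 s; it returned no verdict, and I did not re-check the bystanders' positions at the end.

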